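# Slide the drip tray round the clutter and home into the griddle

## Task

The griddle's steel drip tray is out on the counter: push it along by its red handle, flat on the counter all the way, through the gap between the blue tortilla warmer and the stone mortar without the tray or the robot touching either of them, and into its slot in the side of the griddle. Push it gently until it is pressed home on the cushioned stop inside, never forcing it, then let go and leave it there. Leave everything else on the counter where it is.

Things in the scene. Friction and masses are not known exactly. Their poses are not given: they have to be found in the camera images.
- tray: Loose open steel drip tray, 0.25-0.5 kg: a pan 110 long (its x), 76 wide (its y), 20 high, with a red fin handle behind. Origin: centre of the pan's underside. +x points to the nose that enters the slot first. The fin is a plate 12 thick (along y), 50 long (from x = -55 to x = -105), from z = 8 to z = 45; take it across its thickness about x = -80.
- griddle: Fixed black electric griddle, 400 (its x) by 300 (its y) by 70 high. Origin: centre of its underside. Its x is the direction in which the tray goes in; the slot is in the middle of its -x face, which looks to the robot's right, under a bright steel plate 98 wide. The slot is open at counter level, 82 wide, 30 high, 160 deep, with flared sides over its first 16 mm (98 wide at the mouth).
- slot_mouth (a point): Point in the middle of the slot's opening, on the griddle's -x face at counter height; axes as the griddle's: +x points straight into the slot. With the tray home, 8 to 36 mm of its pan and the whole handle still stand out of the slot. Sliding the tray takes 1 to 3 N, more if its handle is pressed down.
- stop: Sprung rubber stop in the slot, about 5 N per mm. Origin: bracket, on the slot's centre line at counter height, 88 mm in from the mouth. The pad the nose meets lies 14 mm before to 14 mm beyond it along the slot, differently each time, unmeasured: feel for it. Home = pad pressed with over 5 N for 0.3 s (aim for 9); over 16 N between tray and griddle does damage. On letting go it pushes the tray back 1 to 2 mm.
- warmer: Fixed closed blue plastic tortilla warmer with a flip-top lid, round, 162 across, 70 high. Origin: centre of its underside. Fragile: do not touch. It and the mortar stand either side of a gap (which is on which side changes), the gap at least 120 wide.
- mortar: Fixed grey stone mortar, round, 130 across at the rim, 70 high, its pestle leaning in it (up to 80 high). Origin: centre of its underside. Do not touch.
- salsa_bowl: Empty loose glass bowl, 120 across, 50 high; leave it. Origin: centre of its underside.
- spatula: Loose red spatula lying flat, 240 long along its x; leave it. Origin: middle, underside.
- tongs: Loose steel tongs lying flat, 260 long along x, 18 high; leave them. Origin: middle, underside.
- mug: Loose blue mug, 80 across, 90 high; leave it. Origin: centre of its underside.
- spice_jar: Loose spice jar, 48 across, 90 high; leave it. Origin: centre of its underside.
Mind the look-alikes: they are no part of the job. There is more than one size of the tray; the one meant has the size given above.

How it is judged:
By the outcome, as a careful person would: the job done as asked, in the order asked, and still so for the second after the job is handed in, with the robot touching nothing.
It also fails if it takes over 72 s, if anything falls off the work surface, if the arm or the gripper's body presses on something with over 40 N, if the wrist force passes 120 N, or if a joint passes its speed limit or range.

## Robot

A 6-joint arm with a two-finger parallel gripper is mounted at the origin on the work surface. World frame = base frame: x ahead of the robot, y to its left, z up, the work surface at z = 0. Lengths are in mm, angles in rad, forces in N, time in s.
With the tool pointing down it reaches from about 300 to 775 mm from the base axis. Payload 14.6 kg.
Tool frame: the origin (TCP) lies between the finger pads; the fingertips stand 19 mm ahead of it and the grasp point (between the pads) is the TCP; x points along the fingers, y is the direction in which the jaws open and shut, and the axes are right-handed (so a half turn about x gives the same grasp; the last joint's range is limited). The gripper opens to 94 mm and grips with 3 to 60 N. Pads are 16 mm wide; open, the fingers measure 119 mm over their backs; the gripper's body (75 mm by 177 mm) begins 78 mm behind the grasp point.
Start: joints at [-1.416, 0.3, 1.521, -0, 1.321, -0.067], TCP at [120.986, -536.518, 186.646] pointing down, gripper open.
Joint ranges: [-3.03, 3.03], [-0.79, 2.21], [0.23, 2.52], [-1.04, 4.18], [0, 3.07], [-2.55, 2.55]. Speed limits (rad/s): [2.22, 2.22, 2.57, 3.14, 3.14, 3.14].

## Interface

Orientations are given as [roll, pitch, yaw] about the fixed x, y, z axes, in that order (R = Rz(yaw) Ry(pitch) Rx(roll)).
In Python, from cell import manip gives the robot as it stands.
- The arm moves only by the tool jog_arm, never from a script. Its argument "series" is one flat list of numbers, 7 for each row, row after row: the turn, a rotation vector about the world's x, y, z in rad, then the shift along the world's x, y, z in m, then the opening, from -1 (shut) to 1 (fully open). A call has 1 to 20 rows; each row is the pose to reach, as a shift and turn from the pose commanded when the call began; what a row does not reach only later rows make up. A row lasts 1/8 s, in which the tool goes at most 62.5 mm and 10.7 degrees, less where a joint would pass 70% of its speed; a pose out of reach is approached as far as the arm can. A call with a gripper value outside its range is refused whole. The fingers move at their own pace and stop on an object; "squeeze" is the grip in N (left out, the last holds). Time passes only in rows, so rows that repeat a pose let the fingers close. It gives the time, the measured TCP pose, the force and the opening at its end, in the units of the state.
- manip.read_state(): the state, without advancing time (a new reading comes with each control period).
- manip.camera(name): name is "scene" or "top"; returns a dict with "color" (480x640x3 uint8, blue, green, red), "range_z" (480x640 float32, mm along the optical axis (not along the pixel's ray), 0 where there is no reading), "fx", "fy", "cx", "cy" (pixels), "pose" (4x4, takes a point from camera to world coordinates). Camera axes: x right, y down, z forward; pixel columns grow to the right and rows downward; lengths in mm; the calibration is good to about 2 mm. A picture is of the moment at which its call begins.
- manip.sign_off(): hands the job in, once; it reports no verdict.
The state is a dict: "clock": time; "joints": joint angles; "qd": joint speeds; "effort": joint torques, N m; "eef_pos": TCP position; "eef_rot": TCP orientation; "wrist_force": force on the tool from outside, world axes, zero at the start; "moment": the same for the moment, N m; "finger_gap": finger opening in mm.
Only numpy, scipy, OpenCV 4.12 (cv2) and the standard library are available. Lean on these libraries where they do the work, as an engineer would, in place of code of your own. Each camera call takes 0.05 s, during which the arm holds its last target.

## Working session

There is one attempt and no reset: what is moved stays moved. The work goes in short steps, Python scripts to look and compute and a tool call to move; the robot and the scene stay as the last step left them, time stands still between calls to the robot, and variables do not carry over. Pictures are saved under pics/ and viewed, and the job is handed in when it is done.

Besides the shell and the picture viewer there is one more tool, called after "Emit:" as name(argument=value, ...), one argument or row to a line, values as JSON. jog_arm: Moves the arm, as the interface text tells. Its arguments: {"type":"object","properties":{"series":{"type":"array","items":{"type":"number"}},"squeeze":{"type":"number"}},"required":["series"]}

```bash
mkdir -p pics; ls; python3 - <<'E'
from cell import manip
import cv2,numpy as np
s=manip.read_state();print(s)
for n in("scene","top"):
    c=manip.camera(n);cv2.imwrite(f"pics/{n}0.png",c["color"]);np.savez(f"{n}0.npz",**c);print(n,c["fx"],c["cx"],c["cy"],c["pose"].round(3).tolist())
E
```

```text
pics
{'clock': 0.0, 'joints': array([-1.41559634e+00,  3.00437584e-01,  1.52160417e+00, -1.03668142e-05,
        1.32068616e+00, -6.65797637e-02]), 'qd': array([ 0.00075063, -0.00018556, -0.00058239,  0.00014976,  0.00055187,
        0.00028137]), 'effort': array([ 3.97178010e-03, -5.31796753e+01, -3.52732015e+01,  7.09800725e-02,
        2.44419841e-02, -9.05893148e-05]), 'eef_pos': array([ 120.94158571, -536.24072878,  186.09495865]), 'eef_rot': array([-1.62853135,  1.56966102,  1.73484362]), 'wrist_force': array([-0.18159505,  0.10606567, -0.35966213]), 'moment': array([ 0.00520994, -0.0142981 , -0.03692687]), 'finger_gap': 94.08232842597772}
scene 462.4760847258761 326.85555993380035 238.01431428878556 [[0.497, 0.494, -0.713, 1434.413], [0.867, -0.301, 0.396, -538.05], [-0.019, -0.816, -0.578, 825.631], [0.0, 0.0, 0.0, 1.0]]
top 554.6988293797564 325.36613249447896 233.8014338219534 [[0.009, -0.991, 0.137, 275.585], [-1.0, -0.008, 0.008, -17.531], [-0.007, -0.137, -0.991, 1550.472], [0.0, 0.0, 0.0, 1.0]]
```

View pics/scene0.png

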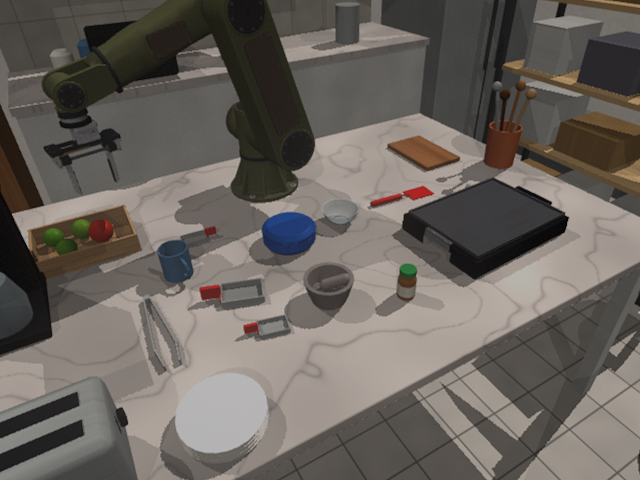

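View pics/top0.png

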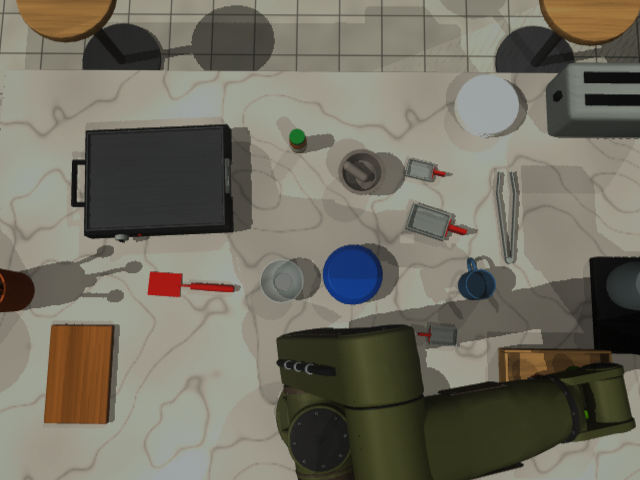

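The top view shows three tray-like things, each with a red handle: (430,221), (421,169) and (437,334). The largest is at (430,221). The warmer is at (353,274), the mortar at (361,172) and the griddle at (158,180). Next I'll measure them.

```bash
cat > h.py <<'E'
import numpy as np,cv2
def cloud(c):
    z=c["range_z"];v,u=np.mgrid[0:480,0:640]
    P=np.stack([(u-c["cx"])/c["fx"]*z,(v-c["cy"])/c["fy"]*z,z],-1).astype(float)
    W=P@c["pose"][:3,:3].T+c["pose"][:3,3]; W[z<=0]=np.nan
    return W
def ortho(W,col,x0,x1,y0,y1,r=1.0,zmax=300):
    # rows: x from x1 down, cols: y from y1 down (left = +y)
    H=int((x1-x0)/r);Wd=int((y1-y0)/r);im=np.zeros((H,Wd,3),np.uint8);hz=np.full((H,Wd),-99.)
    p=W.reshape(-1,3);k=col.reshape(-1,3);o=np.argsort(np.nan_to_num(p[:,2],nan=-999));p=p[o];k=k[o]
    ok=np.isfinite(p[:,0])&(p[:,2]<zmax);p=p[ok];k=k[ok]
    i=((x1-p[:,0])/r).astype(int);j=((y1-p[:,1])/r).astype(int);m=(i>=0)&(i<H)&(j>=0)&(j<Wd)
    im[i[m],j[m]]=k[m];hz[i[m],j[m]]=p[m,2]
    return im,hz
E
python3 - <<'E'
from h import *
for n in("top","scene"):
    c=dict(np.load(n+"0.npz"));W=cloud(c);hsv=cv2.cvtColor(c["color"],cv2.COLOR_BGR2HSV)
    ok=np.isfinite(W[...,2])
    tab=ok&(abs(W[...,2])<15)&(W[...,0]>250)&(W[...,0]<800)&(abs(W[...,1])<500)
    print(n,"table z med",np.median(W[...,2][tab]))
    reach=ok&(W[...,0]>100)&(W[...,0]<900)&(abs(W[...,1])<700)
    red=((hsv[...,0]<6)|(hsv[...,0]>174))&(hsv[...,1]>160)&(hsv[...,2]>70)&reach&(W[...,2]<80)
    k,l,st,ce=cv2.connectedComponentsWithStats(red.astype(np.uint8))
    for a in range(1,k):
        if st[a,4]>25:
            p=W[l==a];print(" red",ce[a].round(),st[a,4],p.min(0).round(),p.max(0).round())
    blue=(hsv[...,0]>105)&(hsv[...,0]<128)&(hsv[...,1]>150)&reach&(W[...,2]<120)&(W[...,2]>5)
    k,l,st,ce=cv2.connectedComponentsWithStats(blue.astype(np.uint8))
    for a in range(1,k):
        if st[a,4]>60:
            p=W[l==a];t=p[p[:,2]>np.percentile(p[:,2],90)-6]
            cc,rr=cv2.minEnclosingCircle(t[:,:2].astype(np.float32));print(" blue",ce[a].round(),st[a,4],p.min(0).round(),p.max(0).round(),"circ",cc,rr)
    # mortar: height 55-85 near
    m=ok&(W[...,2]>58)&(W[...,2]<72)
    k,l,st,ce=cv2.connectedComponentsWithStats(m.astype(np.uint8))
    for a in range(1,k):
        if st[a,4]>150:
            p=W[l==a]
            if p[:,0].mean()>200:
                cc,rr=cv2.minEnclosingCircle(p[:,:2].astype(np.float32));print(" hi",ce[a].round(),st[a,4],p.min(0).round(),p.max(0).round(),"circ",cc,rr, cv2.minAreaRect(p[:,:2].astype(np.float32)))
    # big tray
    t=c["color"][190:250,390:490] if n=="top" else c["color"][270:345,190:300]
    cv2.imwrite(f"pics/tray_{n}.png",cv2.resize(t,None,fx=6,fy=6,interpolation=cv2.INTER_CUBIC))
E
```

```text
top table z med 0.9364750993337339
 red [438. 173.] 52 [ 657. -337.    4.] [ 673. -306.   39.]
 red [455. 229.] 127 [ 486. -391.    8.] [ 528. -338.   53.]
 red [177. 285.] 1003 [311. 247.  -5.] [378. 488.  30.]
 red [425. 335.] 38 [ 198. -290.   -1.] [ 218. -260.   37.]
 blue [352. 274.] 2725 [ 296. -156.   50.] [452.  -0.  81.] circ (375.3853759765625, -77.63812255859375) 77.14595031738281
 hi [563. 117.] 189 [ 768. -766.   58.] [ 924. -628.   72.] circ (846.4896240234375, -701.5169067382812) 100.82617950439453 ((816.3828125, -664.90966796875), (201.65216064453125, 94.79473876953125), 39.434783935546875)
 hi [156. 179.] 13441 [475. 257.  58.] [789. 664.  72.] circ (633.2552490234375, 461.5685119628906) 245.22401428222656 ((631.0430297851562, 460.30938720703125), (299.40484619140625, 399.4014587402344), 3.022939682006836)
 hi [367. 162.] 315 [ 607. -168.   58.] [718. -41.  72.] circ (654.799560546875, -103.68287658691406) 64.07552337646484 ((672.8192749023438, -114.50070190429688), (126.87918090820312, 83.84815216064453), 57.69404602050781)
 hi [352. 176.] 252 [ 593. -116.   58.] [6
[... 1101 characters left out ...]
724121094), 2.7712323665618896)
 hi [288. 227.] 1174 [ 306. -161.   58.] [456.  -7.  72.] circ (379.60107421875, -84.22416687011719) 78.68881225585938 ((382.19720458984375, -84.32723999023438), (154.5316925048828, 145.6920166015625), 77.21684265136719)
 hi [329. 280.] 831 [ 590. -169.   58.] [721. -41.  72.] circ (654.5894775390625, -104.29690551757812) 66.16511535644531 ((654.8112182617188, -104.9098129272461), (127.86933898925781, 128.80784606933594), 75.33123016357422)
 hi [ 15. 318.] 172 [ 350. -830.   58.] [ 418. -768.   72.] circ (383.84619140625, -799.275146484375) 45.778072357177734 ((390.4776306152344, -792.5076904296875), (21.749895095825195, 91.51311492919922), 45.581626892089844)
```

```bash
python3 - <<'E'
from h import *
c=dict(np.load("top0.npz"));W=cloud(c)
# upright rects of low objects
for nm,(u0,u1,v0,v1) in dict(big=(395,485,195,250),small=(398,458,150,190),third=(410,465,318,352)).items():
    w=W[v0:v1,u0:u1];m=(w[...,2]>7)&(w[...,2]<60)
    k,l,st,ce=cv2.connectedComponentsWithStats(m.astype(np.uint8))
    for a in range(1,k):
        if st[a,4]>40:
            p=w[l==a];print(nm,st[a,4],p.min(0).round(),p.max(0).round(),cv2.minAreaRect(p[:,:2].astype(np.float32)))
E
```

```text
big 494 [ 473. -402.    7.] [ 579. -228.   53.] ((516.7791748046875, -318.21942138671875), (173.91448974609375, 78.82746887207031), 70.79862213134766)
small 206 [ 643. -341.    7.] [ 709. -230.   39.] ((671.327880859375, -287.80877685546875), (107.9928207397461, 55.87334060668945), 76.96929931640625)
third 174 [ 182. -368.    7.] [ 239. -259.   37.] ((209.7307586669922, -312.54949951171875), (108.36920928955078, 55.90916442871094), 85.99907684326172)
```

```bash
python3 - <<'E'
from h import *
t=cv2.imread("pics/tray_top.png");s=cv2.imread("pics/tray_scene.png")
h=max(t.shape[0],s.shape[0])
cv2.imwrite("pics/tray_both.png",cv2.resize(np.hstack([cv2.copyMakeBorder(a,0,h-a.shape[0],0,0,0) for a in(t,s)]),(800,int(800*h/(t.shape[1]+s.shape[1])))))
c=cv2.imread("pics/top0.png")[110:250,60:260];d=cv2.imread("pics/scene0.png")[170:290,390:590]
cv2.imwrite("pics/grid.png",np.vstack([cv2.resize(c,None,fx=3,fy=3,interpolation=2)[:300+120],]))
cv2.imwrite("pics/grid2.png",cv2.resize(d,None,fx=4,fy=4,interpolation=2))
E
```

```text
(no output)
```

View pics/tray_both.png

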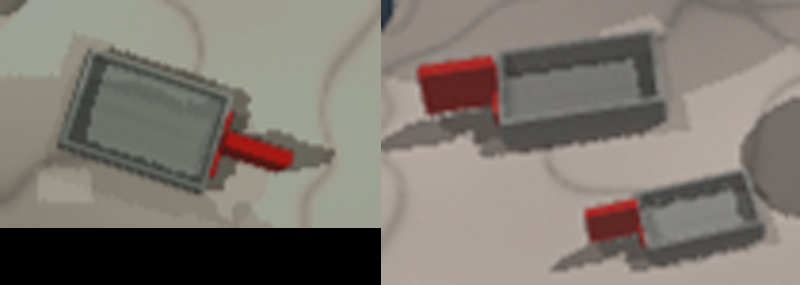

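View pics/grid.png

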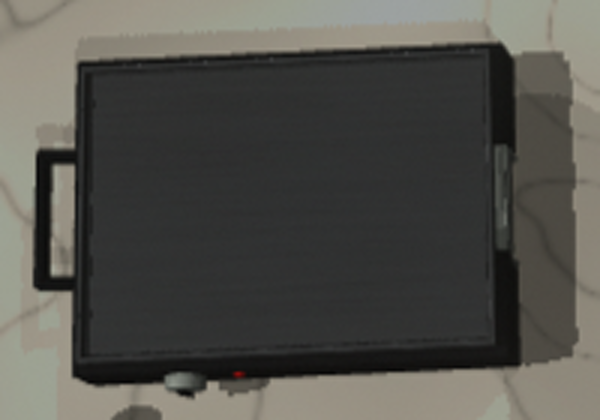

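View pics/grid2.png

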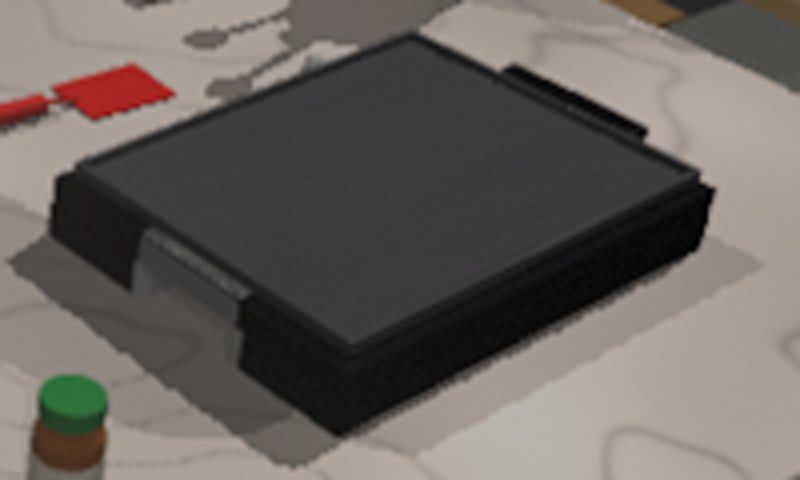

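```bash
cat > fit.py <<'E'
from h import *
from scipy.optimize import minimize
def proj(c,P):
    T=np.linalg.inv(c["pose"]);q=P@T[:3,:3].T+T[:3,3]
    return np.stack([c["fx"]*q[:,0]/q[:,2]+c["cx"],c["fy"]*q[:,1]/q[:,2]+c["cy"]],-1)
def box(x,y,yaw,x0,x1,y0,y1,z0,z1):
    P=np.array([[a,b,d] for a in(x0,x1) for b in(y0,y1) for d in(z0,z1)],float)
    R=np.array([[np.cos(yaw),-np.sin(yaw)],[np.sin(yaw),np.cos(yaw)]])
    P[:,:2]=P[:,:2]@R.T+[x,y];return P
def sil(c,P,off,shape,S=8):
    uv=(proj(c,P)-off+0.5)*S
    h=cv2.convexHull(uv.astype(np.float32));m=np.zeros((shape[0]*S,shape[1]*S),np.uint8)
    cv2.fillConvexPoly(m,np.round(h*16).astype(np.int32),255,shift=4)
    return cv2.resize(m,(shape[1],shape[0]),interpolation=cv2.INTER_AREA)/255.
E
python3 - <<'E'
from fit import *
cs={n:dict(np.load(n+"0.npz")) for n in("top","scene")}
dat={}
for n,(u0,u1,v0,v1) in dict(top=(60,260,110,250),scene=(390,590,170,290)).items():
    c=cs[n];W=cloud(c)[v0:v1,u0:u1];g=c["color"][v0:v1,u0:u1].max(2)
    m=(g<75).astype(np.uint8)
    k,l,st,ce=cv2.connectedComponentsWithStats(m);m=(l==1+st[1:,4].argmax()).astype(np.uint8)
    m=cv2.morphologyEx(m,cv2.MORPH_OPEN,np.ones((15,15),np.uint8))
    hull=cv2.convexHull(cv2.findNonZero(m));m[:]=0;cv2.fillConvexPoly(m,hull,1)
    dat[n]=(c,m.astype(float),np.array([u0,v0]))
    o=c["color"][v0:v1,u0:u1].copy();cn,_=cv2.findContours(m,0,1);o=cv2.resize(o,None,fx=3,fy=3);cv2.drawContours(o,[q*3+1 for q in cn],-1,(0,255,0),1);cv2.imwrite(f"pics/gm_{n}.png",o)
def run(names,fixed=None):
    def cost(p):
        return sum(abs(sil(dat[n][0],box(p[0],p[1],p[2]/100,-200,200,-150,150,0,70),dat[n][2],dat[n][1].shape)-dat[n][1]).sum() for n in names)
    r=minimize(cost,[631,460,162.4],method="Nelder-Mead",options=dict(initial_simplex=[[631,460,162.4],[641,460,162.4],[631,470,162.4],[631,460,166]]))
    x,y,w=r.x;w/=100;print(names,x,y,w,np.degrees(w),r.fun,"mouth",x-200*np.cos(w),y-200*np.sin(w))
run(["top"]);run(["scene"]);run(["top","scene"])
for n in cs:
    W=cloud(cs[n]);sel=(W[...,2]>30)&(W[...,2]<60)&(abs(W[...,0]-505)<45)&(abs(W[...,1]+365)<45)
    hsv=cv2.cvtColor(cs[n]["color"],cv2.COLOR_BGR2HSV);sel&=(hsv[...,1]>150)
    p=W[sel].astype(np.float32);print(n,len(p),p.mean(0),cv2.fitLine(p[:,:2],cv2.DIST_L2,0,.01,.01).ravel(),cv2.minAreaRect(p[:,:2]))
E
```

```text
['top'] 629.8625450942507 458.48690337094433 1.6185490673501086 92.73603049399685 475.21176470588233 mouth 639.4094638947392 258.7148924649696
['scene'] 635.4085246419284 460.85553009817204 1.6358693624945573 93.7284103056947 513.9254901960784 mouth 648.4139486674359 261.2788306918617
['top', 'scene'] 631.511161567189 460.24071584373814 1.6250349697800015 93.10764532956337 1129.9019607843138 mouth 642.3535722502103 260.5348267703793Traceback (most recent call last):
  File "<stdin>", line 21, in <module>
cv2.error: OpenCV(4.12.0) /io/opencv/modules/imgproc/src/convhull.cpp:143: error: (-215:Assertion failed) total >= 0 && (depth == CV_32F || depth == CV_32S) in function 'convexHull'
```

```bash
python3 - <<'E'
from fit import *
a=cv2.imread("pics/gm_top.png");b=cv2.imread("pics/gm_scene.png")
cv2.imwrite("pics/gm.png",cv2.resize(np.vstack([a,b]),(462,600)))
for n in("top","scene"):
    c=dict(np.load(n+"0.npz"))
    W=cloud(c);sel=(W[...,2]>25)&(W[...,2]<60)&(abs(W[...,0]-505)<45)&(abs(W[...,1]+365)<45)
    hsv=cv2.cvtColor(c["color"],cv2.COLOR_BGR2HSV);sel&=(hsv[...,1]>150)
    p=W[sel].astype(np.float32);print(n,len(p))
    if len(p)>5:print(p.mean(0),cv2.fitLine(p[:,:2],cv2.DIST_L2,0,.01,.01).ravel(),cv2.minAreaRect(p[:,:2]))
    # bright plate: points low-lying at face
    W2=W;sel=(W[...,2]>25)&(W[...,2]<75)&(abs(W[...,0]-642)<70)&(W[...,1]<275)&(W[...,1]>235)&(c["color"].max(2)>85)
    v,u=np.nonzero(sel);print("plate",len(v),u.min() if len(u) else 0,u.max() if len(u) else 0); p=W[sel]
    if len(p):print(p.min(0),p.max(0),np.percentile(p[:,0],[2,98]))
E
```

```text
top 101Traceback (most recent call last):
  File "<stdin>", line 9, in <module>
cv2.error: OpenCV(4.12.0) /io/opencv/modules/imgproc/src/convhull.cpp:143: error: (-215:Assertion failed) total >= 0 && (depth == CV_32F || depth == CV_32S) in function 'convexHull'
```

View pics/gm.png

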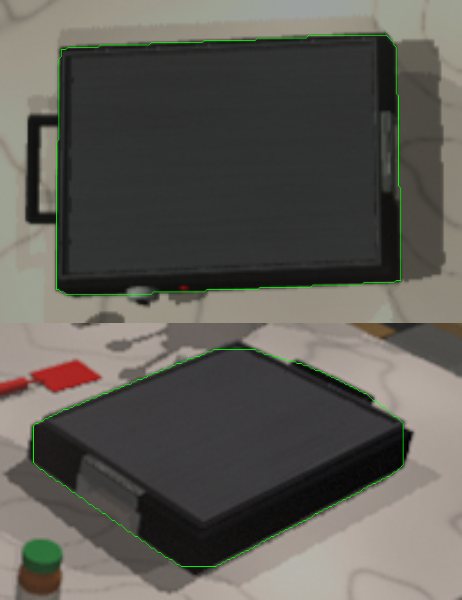

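```bash
cat > g.py <<'E'
from fit import *
dat={}
for n,(u0,u1,v0,v1) in dict(top=(60,260,110,250),scene=(390,590,170,290)).items():
    c=dict(np.load(n+"0.npz"));g=c["color"][v0:v1,u0:u1].max(2)
    m=(g<70).astype(np.uint8)
    k,l,st,ce=cv2.connectedComponentsWithStats(m);m=(l==1+st[1:,4].argmax()).astype(np.uint8)
    w=np.ones(m.shape)
    if n=="top": w[35:105,:29]=0; w[115:,30:100]=0; w[40:90,150:]=0
    else: w[10:38,122:165]=0; w[:25,60:95]=0;w[50:100,28:66]=0
    dat[n]=(c,m.astype(float),np.array([u0,v0]),w)
def cost(p,names):
    return sum((dat[n][3]*abs(sil(dat[n][0],box(p[0],p[1],p[2]/100,-200,200,-150,150,0,70),dat[n][2],dat[n][1].shape)-dat[n][1]))[:, :].sum() for n in names)
for names in(["top"],["scene"],["top","scene"]):
    r=minimize(cost,[631,460,162.4],args=(names,),method="Nelder-Mead",options=dict(initial_simplex=[[631,460,162.4],[641,460,162.4],[631,470,162.4],[631,460,166]]))
    x,y,w=r.x;w/=100;print(names,x,y,w,np.degrees(w),r.fun,"mouth",x-200*np.cos(w),y-200*np.sin(w))
outs=[]
for n in dat:
    c,m,o,_=dat[n];im=c["color"][o[1]:o[1]+m.shape[0],o[0]:o[0]+m.shape[1]];im=cv2.resize(im,None,fx=3,fy=3)
    e=sil(c,box(x,y,w,-200,200,-150,150,0,70),o,m.shape);cn,_=cv2.findContours((cv2.resize(e,None,fx=3,fy=3)>.5).astype(np.uint8),0,1)
    cv2.drawContours(im,cn,-1,(0,255,0),1)
    q=((proj(c,box(x,y,w,-200,-200,-49,49,30,70))-o+.5)*3)
    for a in q: cv2.circle(im,tuple(int(i) for i in a),3,(0,0,255),1)
    outs.append(im)
cv2.imwrite("pics/gfit.png",cv2.resize(np.vstack(outs),(462,600)))
for n in dat:
    c=dat[n][0];W=cloud(c);sel=(W[...,2]>25)&(W[...,2]<60)&(abs(W[...,0]-505)<45)&(abs(W[...,1]+365)<45)
    hsv=cv2.cvtColor(c["color"],cv2.COLOR_BGR2HSV);sel&=(hsv[...,1]>150)
    p=W[sel];q=np.ascontiguousarray(p[:,:2],dtype=np.float32);print(n,len(p),p.mean(0),cv2.fitLine(q,cv2.DIST_L2,0,.01,.01).ravel(),cv2.minAreaRect(q))
E
python3 g.py
```

```text
['top'] 625.6547382954825 461.07114467343035 1.6293260309382998 93.35350502356637 358.5098039215686 mouth 637.3539967107088 261.41361951463807
['scene'] 633.0117834290409 460.94088695217783 1.6344441181420502 93.64674981952118 343.9529411764706 mouth 645.7327487780314 261.34585434718093
['top', 'scene'] 630.545118400112 461.8080774359976 1.6351186770594686 93.68539919852216 843.8 mouth 643.4007194537992 262.2216712817997
top 101 [ 500.19982    -365.81659097   42.19925325] [ 3.6364022e-01  9.3153948e-01  5.0019983e+02 -3.6581659e+02] ((501.36102294921875, -365.75811767578125), (51.38184356689453, 22.758575439453125), 55.35961151123047)
scene 161 [ 506.21292031 -368.96860174   37.7978857 ] [ 3.1054395e-01  9.5055902e-01  5.0621292e+02 -3.6896860e+02] ((504.4704284667969, -369.370849609375), (47.48268127441406, 16.179174423217773), 69.51347351074219)
```

View pics/gfit.png

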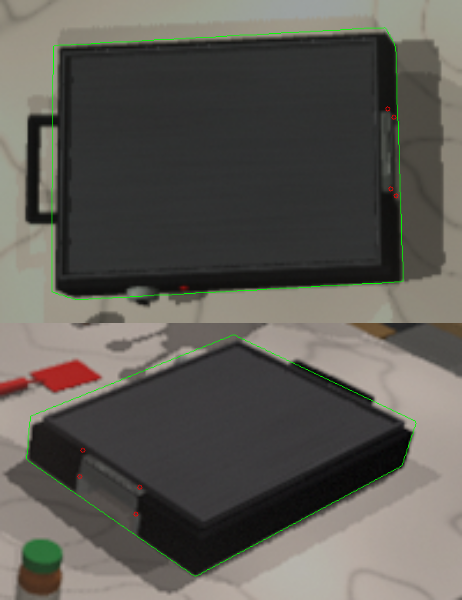

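```bash
cat >> g.py <<'E'
print("-- free height")
def cost2(p,names):
    t=0
    for n in names:
        c,m,o,w=dat[n]
        s=np.maximum(sil(c,box(p[0],p[1],p[2]/100,-200,200,-150,150,0,p[3]),o,m.shape),sil(c,box(p[0],p[1],p[2]/100,-200+p[4],200-p[4],-150+p[4],150-p[4],0,70),o,m.shape))
        t+=(w*abs(s-m)).sum()
    return t
x0=np.array([631,460,163,60,8.])
for names in(["top"],["scene"],["top","scene"]):
    r=minimize(cost2,x0,args=(names,),method="Nelder-Mead",options=dict(maxiter=600,initial_simplex=[x0]+[x0+d for d in np.diag([8,8,2,-8,5])]))
    x,y,w=r.x[:3];w/=100;print(names,r.x.round(1),np.degrees(w),r.fun,"mouth",x-200*np.cos(w),y-200*np.sin(w))
outs=[]
for n in dat:
    c,m,o,_=dat[n];im=c["color"][o[1]:o[1]+m.shape[0],o[0]:o[0]+m.shape[1]];im=cv2.resize(im,None,fx=4,fy=4)
    for hh,i in((r.x[3],0),(70,r.x[4])):
        e=sil(c,box(x,y,w,-200+i,200-i,-150+i,150-i,0,hh),o,m.shape);cn,_=cv2.findContours((cv2.resize(e,None,fx=4,fy=4)>.5).astype(np.uint8),0,1)
        cv2.drawContours(im,cn,-1,(0,255,0),1)
    q=((proj(c,box(x,y,w,-200,-200,-49,49,0,60))-o+.5)*4)
    for a in q: cv2.circle(im,tuple(int(i) for i in a),3,(0,0,255),1)
    cv2.imwrite(f"pics/gf_{n}.png",im)
E
python3 g.py | sed -n '/free/,$p'
```

```text
-- free height
['top'] [632.  463.4 162.4  49.8   9.6] 93.07304429236078 119.54117647058823 mouth 642.7495366851215 263.69631587097444
['scene'] [632.3 462.9 162.8  53.4  14.1] 93.29824134951674 93.84705882352941 mouth 643.8140469508355 263.1960759182324
['top', 'scene'] [632.  462.9 162.6  50.6  14.4] 93.1519056003936 219.98431372549018 mouth 643.0059323791335 263.1805349360877
```

View pics/gf_top.png

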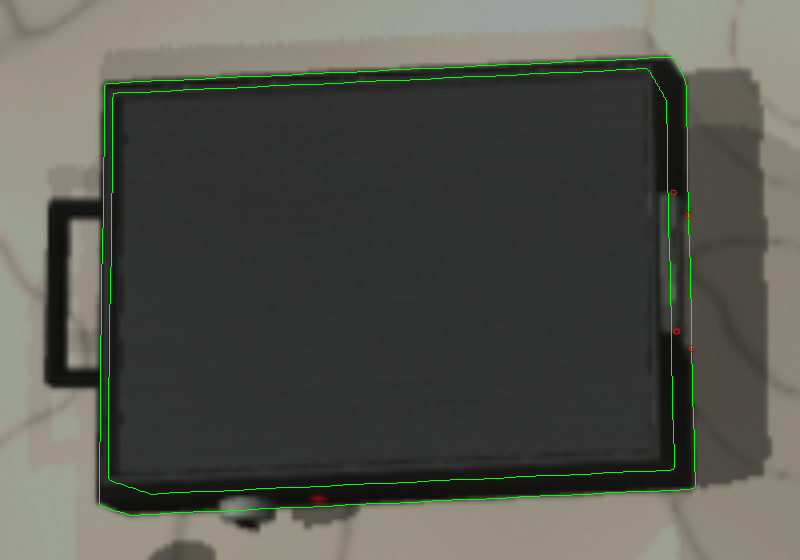

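View pics/gf_scene.png

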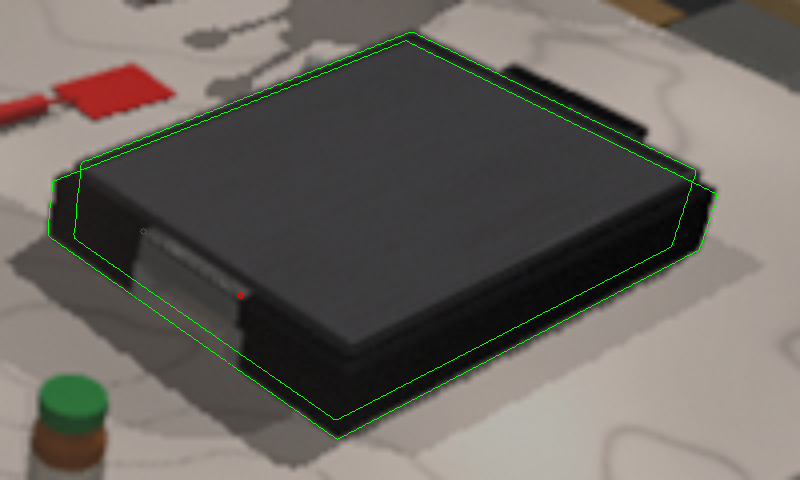

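```bash
cat > t.py <<'E'
from fit import *
import sys
def fit(ds,x0,win):
    """ds: list of (c); x0 tray x,y,yaw(rad)"""
    D=[]
    for c in ds:
        uv=proj(c,box(*x0,-110,60,-45,45,0,50));u0,v0=(uv.min(0)-win).astype(int);u1,v1=(uv.max(0)+win).astype(int)
        im=c["color"][v0:v1,u0:u1];hsv=cv2.cvtColor(im,cv2.COLOR_BGR2HSV)
        red=(((hsv[...,0]<8)|(hsv[...,0]>172))&(hsv[...,1]>130)).astype(np.uint8)
        # pan: anything above counter (depth) and not red
        W=cloud(c)[v0:v1,u0:u1]
        D.append((c,red.astype(float),(W[...,2]>9).astype(float),np.array([u0,v0]),im))
    def cost(p):
        a=(p[0],p[1],p[2]/100);t=0
        for c,red,hi,o,im in D:
            s=sil(c,box(*a,-105,-55,-6,6,8,45),o,red.shape); q=sil(c,box(*a,-55,55,-38,38,10,20),o,red.shape)
            t+=2*(abs(s-red)*(q<.01)).sum()+abs(np.maximum(s,q)-hi).sum()
        return t
    x=np.array([x0[0],x0[1],x0[2]*100])
    r=minimize(cost,x,method="Nelder-Mead",options=dict(initial_simplex=[x]+[x+d for d in np.diag([8,8,8])]))
    p=np.array([r.x[0],r.x[1],r.x[2]/100]);return p,r.fun,D
def show(D,p,fn):
    o2=[]
    for c,red,hi,o,im in D:
        im=cv2.resize(im,None,fx=4,fy=4,interpolation=cv2.INTER_NEAREST)
        for b in((-105,-55,-6,6,8,45),(-55,55,-38,38,0,20)):
            e=sil(c,box(*p,*b),o,red.shape);cn,_=cv2.findContours((cv2.resize(e,None,fx=4,fy=4)>.5).astype(np.uint8),0,1);cv2.drawContours(im,cn,-1,(0,255,0),1)
        o2.append(im)
    h=max(a.shape[0] for a in o2);out=np.hstack([cv2.copyMakeBorder(a,0,h-a.shape[0],0,4,0) for a in o2])
    f=min(1,800/out.shape[1],600/out.shape[0]);cv2.imwrite(fn,cv2.resize(out,None,fx=f,fy=f))
E
python3 - <<'E'
from t import *
T,S=[dict(np.load(n+"0.npz")) for n in("top","scene")]
x0=(531,-290,1.23)
for d in([T],[S],[T,S]):
    p,f,D=fit(d,x0,8);print(p.round(3),np.degrees(p[2]).round(2),f.round(0),"grasp",p[:2]-80*np.array([np.cos(p[2]),np.sin(p[2])]))
show(D,p,"pics/tfit.png")
E
```

```text
[ 526.401 -292.529    1.252] 71.74 910.0 grasp [ 501.3312912  -368.49995246]
[ 527.391 -293.467    1.244] 71.29 801.0 grasp [ 501.72588311 -369.23837029]
[ 526.829 -292.737    1.248] 71.53 1719.0 grasp [ 501.48120757 -368.6145901 ]
```

View pics/tfit.png

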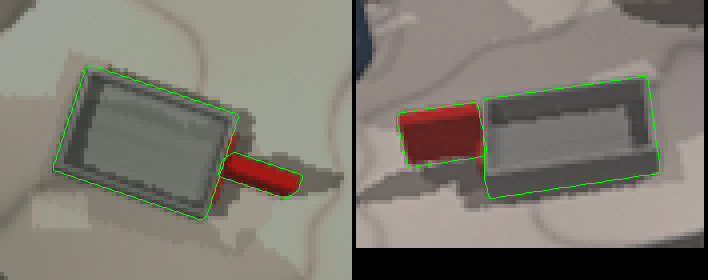

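```bash
python3 - <<'E'
from fit import *
from scipy.spatial.transform import Rotation as R
s=[-1.62853135,  1.56966102,  1.73484362]
M=R.from_euler('xyz',s).as_matrix();print(M.round(3));print("tool y yaw",np.arctan2(M[1,1],M[0,1]))
# cylinders
th=np.linspace(0,2*np.pi,60)
def cyl(x,y,r,z): return np.vstack([np.stack([x+r*np.cos(th),y+r*np.sin(th),np.full(60,a)],-1) for a in(z)])
ds=[dict(np.load(n+"0.npz")) for n in("top","scene")]
for nm,x0,r in(("warmer",(376,-81),81),("mortar",(655,-104),65)):
    D=[]
    for c in ds:
        uv=proj(c,cyl(*x0,r+20,(0,70)));u0,v0=uv.min(0).astype(int);u1,v1=uv.max(0).astype(int)
        im=c["color"][v0:v1,u0:u1];hsv=cv2.cvtColor(im,cv2.COLOR_BGR2HSV);W=cloud(c)[v0:v1,u0:u1]
        m=((hsv[...,0]>105)&(hsv[...,0]<128)&(hsv[...,1]>140)) if nm=="warmer" else (W[...,2]>12)
        D.append((c,m.astype(float),np.array([u0,v0])))
    for names in([0],[1],[0,1]):
        def cost(p): return sum(abs(sil(D[i][0],cyl(p[0],p[1],r,(12,70)) if nm=="mortar" else cyl(p[0],p[1],r,(5,68)),D[i][2],D[i][1].shape)-D[i][1]).sum() for i in names)
        q=minimize(cost,x0,method="Nelder-Mead",options=dict(initial_simplex=[x0,(x0[0]+6,x0[1]),(x0[0],x0[1]+6)]));print(nm,names,q.x.round(1),round(q.fun))
E
```

```text
[[-0.     0.22  -0.976]
 [ 0.001 -0.976 -0.22 ]
 [-1.    -0.001 -0.   ]]
tool y yaw -1.3490139732593422
warmer [0] [373.4 -78.3] 168
warmer [1] [359.4 -74.6] 433
warmer [0, 1] [372.2 -78. ] 640
mortar [0] [ 660.9 -105.3] 237
mortar [1] [639.9 -96.5] 380
mortar [0, 1] [ 653.8 -103.6] 672
```

Emit:
jog_arm(
  series=[0, 0, 0.1, 0.038, 0.017, 0, 0, 0, 0, 0.2, 0.076, 0.034, 0, 0, 0, 0, 0.31, 0.114, 0.05, 0, 0, 0, 0, 0.41, 0.152, 0.067, 0, 0, 0, 0, 0.51, 0.19, 0.084, 0, 0, 0, 0, 0.62, 0.228, 0.101, 0, 0, 0, 0, 0.72, 0.266, 0.118, 0, 0, 0, 0, 0.82, 0.304, 0.134, 0, 0, 0, 0, 0.92, 0.342, 0.151, 0, 0, 0, 0, 1.025, 0.3805, 0.168, 0, 0, 0, 0, 1.025, 0.3805, 0.168, 0, 0, 0, 0, 1.025, 0.3805, 0.168, 0, 0, 0, 0, 1.025, 0.3805, 0.168, 0, 0],
  squeeze=25,
)

```text
clock: 1.72
eef_pos: [500.7, -369.1, 186.7]
eef_rot: [-1.302, 1.571, 3.085]
wrist_force: [0.5, 0.3, 0.7]
finger_gap: 47.2
```

Emit:
jog_arm(
  series=[0, 0, 0, 0.0005, 0.0002, -0.02, 0, 0, 0, 0, 0.0005, 0.0002, -0.045, 0, 0, 0, 0, 0.0005, 0.0002, -0.07, 0, 0, 0, 0, 0.0005, 0.0002, -0.095, 0, 0, 0, 0, 0.0005, 0.0002, -0.118, 0, 0, 0, 0, 0.0005, 0.0002, -0.136, 0, 0, 0, 0, 0.0005, 0.0002, -0.149, 0, 0, 0, 0, 0.0005, 0.0002, -0.156, 0, 0, 0, 0, 0.0005, 0.0002, -0.157, 0, 0, 0, 0, 0.0005, 0.0002, -0.157, 0],
)

```text
clock: 2.98
eef_pos: [502.3, -368.5, 30.2]
eef_rot: [1.225, 1.57, -0.67]
wrist_force: [0.1, -0.2, 0.7]
finger_gap: 47.0
```

```bash
python3 - <<'E'
from cell import manip
import cv2,numpy as np
for n in("scene","top"):
    c=manip.camera(n);np.savez(f"{n}1.npz",**c)
    im=c["color"][255:335,170:290] if n=="scene" else c["color"][180:280,380:520]
    cv2.imwrite(f"pics/{n}1.png",cv2.resize(im,None,fx=5,fy=5,interpolation=2))
E
```

```text
(no output)
```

View pics/scene1.png

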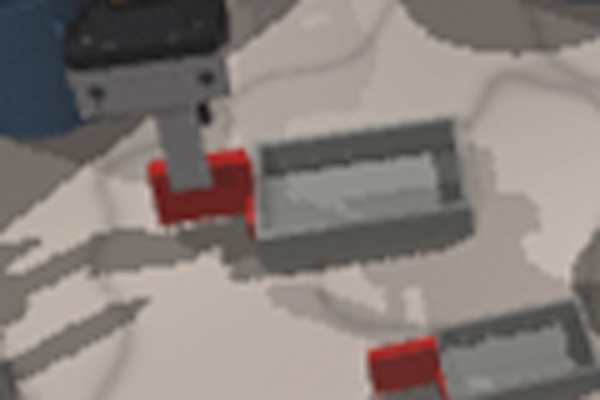

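The scene crop shows one finger in front of the red fin at about its middle (185,185), with the fin between the jaws. I'll close them now.

Emit:
jog_arm(
  series=[0, 0, 0, 0, 0, 0, -0.4, 0, 0, 0, 0, 0, 0, -0.6, 0, 0, 0, 0, 0, 0, -0.8, 0, 0, 0, 0, 0, 0, -1, 0, 0, 0, 0, 0, 0, -1, 0, 0, 0, 0, 0, 0, -1, 0, 0, 0, 0, 0, 0, -1],
  squeeze=25,
)

```text
clock: 3.95
eef_pos: [502.0, -368.3, 29.6]
eef_rot: [-0.987, 1.571, -2.882]
wrist_force: [0.1, -1.2, 0.5]
finger_gap: 0.5
```

```bash
python3 - <<'E'
from cell import manip
from t import *
d=[]
for n in("top","scene"):
    c=manip.camera(n);np.savez(f"{n}2.npz",**c);d.append(c)
s=manip.read_state();print(s["eef_pos"].round(1),s["wrist_force"].round(1),s["finger_gap"])
for q in([d[0]],[d[1]]):
    p,f,D=fit(q,(527,-293,1.248),0);print(p.round(3),f.round(0))
p=np.array((527,-293,1.248)); show(fit(d,p,8)[2],p,"pics/tfit2.png")
E
```

```text
[ 502.  -368.3   29.7] [ 0.4 -0.2  0.8] 0.5591511025933312
[ 491.679 -377.281    1.102] 972.0
[ 527.102 -293.405    1.247] 1036.0
```

View pics/tfit2.png

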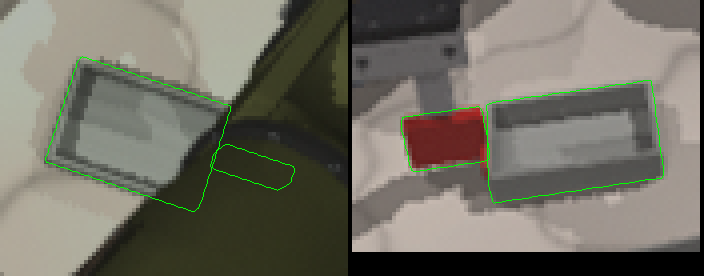

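The gap reads 0.5 mm, so the fingers closed without the fin between them. I'll check why before moving anything.

```bash
python3 - <<'E'
from fit import *
o=[]
for k,tcp in((1,(502.3,-368.5,30.2)),(2,(502,-368.3,29.6))):
    c=dict(np.load(f"scene{k}.npz"));im=cv2.resize(c["color"][215:335,150:290],None,fx=4,fy=4,interpolation=2)
    g=23.5 if k==1 else 0
    d=np.array([np.cos(-.323),np.sin(-.323),0])
    for s,col in((1,(0,255,0)),(-1,(255,0,255))):
        P=np.array([np.array(tcp)+s*d*g+[0,0,-19],np.array(tcp)+s*d*g])
        for q in (proj(c,P)-[150,215]+.5)*4: cv2.circle(im,tuple(int(a) for a in q),4,col,1)
    W=cloud(c)[215:335,150:290]
    o.append(im)
    if k==2:
        for (v,u) in((70,62),(75,62),(72,55),(65,62)): print(W[v,u].round())
cv2.imwrite("pics/dbg.png",cv2.resize(np.vstack(o),(350,600)))
cv2.imwrite("pics/dbg1.png",o[0]);cv2.imwrite("pics/dbg2.png",o[1])
E
```

```text
[ 445. -349.   -0.]
[ 510. -364.   38.]
[ 512. -380.   57.]
[ 424. -342.   -0.]
```

View pics/dbg1.png

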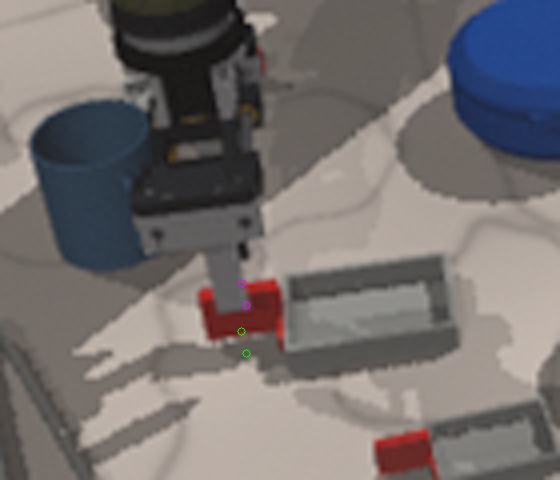

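View pics/dbg2.png

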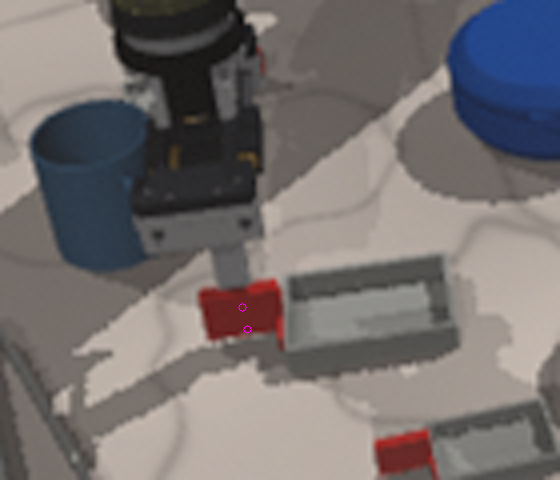

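```bash
python3 - <<'E'
from fit import *
from cell import manip
for k in(1,2):
    c=dict(np.load(f"scene{k}.npz"));W=cloud(c)[215:335,150:290];im=c["color"][215:335,150:290]
    print(k)
    for v in range(60,86,2): print(v,[(tuple(W[v,u].round().astype(int)) if np.isfinite(W[v,u,0]) else None,tuple(im[v,u])) for u in(56,58,60)])
s=manip.read_state();print({k:np.round(v,3) for k,v in s.items()})
E
```

```text
1
60 [((np.int64(581), np.int64(-384), np.int64(148)), (np.uint8(91), np.uint8(91), np.uint8(94))), ((np.int64(585), np.int64(-380), np.int64(149)), (np.uint8(97), np.uint8(98), np.uint8(100))), ((np.int64(586), np.int64(-376), np.int64(148)), (np.uint8(67), np.uint8(67), np.uint8(70)))]
62 [(None, (np.uint8(89), np.uint8(88), np.uint8(91))), ((np.int64(539), np.int64(-372), np.int64(106)), (np.uint8(94), np.uint8(94), np.uint8(97))), ((np.int64(487), np.int64(-358), np.int64(62)), (np.uint8(28), np.uint8(28), np.uint8(31)))]
64 [((np.int64(536), np.int64(-378), np.int64(100)), (np.uint8(95), np.uint8(94), np.uint8(97))), ((np.int64(541), np.int64(-374), np.int64(102)), (np.uint8(104), np.uint8(104), np.uint8(107))), ((np.int64(486), np.int64(-359), np.int64(55)), (np.uint8(57), np.uint8(59), np.uint8(62)))]
66 [((np.int64(535), np.int64(-378), np.int64(93)), (np.uint8(94), np.uint8(94), np.uint8(96))), ((np.int64(537), np.int64(-374), np.int64(92)), (np.uint8(93), np.uint8(92), np.uint8(95))), ((np.int64(423), np.int64(-348), np.int64(-3)), (np.uint8(126), np.uint8(131), np.uint8(13
[... 6012 characters left out ...]
 np.uint8(94), np.uint8(124))), ((np.int64(507), np.int64(-379), np.int64(12)), (np.uint8(105), np.uint8(110), np.uint8(137))), ((np.int64(505), np.int64(-373), np.int64(8)), (np.uint8(92), np.uint8(97), np.uint8(127)))]
{'clock': np.float64(4.05), 'joints': array([-0.692,  0.62 ,  1.443,  0.   ,  1.079, -0.368]), 'qd': array([-0.001, -0.001, -0.   , -0.   , -0.003, -0.001]), 'effort': array([-1.0000e-03, -6.6377e+01, -3.1238e+01,  5.6000e-02,  4.2000e-02,
       -0.0000e+00]), 'eef_pos': array([ 501.998, -368.317,   29.656]), 'eef_rot': array([ 1.881,  1.571, -0.014]), 'wrist_force': array([ 0.382, -0.204,  0.837]), 'moment': array([-0.039, -0.025,  0.003]), 'finger_gap': np.float64(0.559)}
```

```bash
python3 - <<'E'
from fit import *
c=dict(np.load("scene0.npz"));W=cloud(c)
m=(abs(W[...,0]-121)<80)&(abs(W[...,1]+536)<90)&(W[...,2]>120)&(W[...,2]<330)
p=W[m];print(len(p))
for z in range(140,330,10):
    q=p[(p[:,2]>=z)&(p[:,2]<z+10)]
    if len(q):print(z,len(q),q[:,:2].min(0).round(),q[:,:2].max(0).round(),q[:,:2].mean(0).round())
cv2.imwrite("pics/g0.png",cv2.resize(c["color"][90:220,30:160],None,fx=4.5,fy=4.5,interpolation=2))
v,u=np.nonzero(m);print(u.min(),u.max(),v.min(),v.max())
c=dict(np.load("scene2.npz"))
cv2.imwrite("pics/g2.png",cv2.resize(c["color"][200:310,160:270],None,fx=5,fy=5,interpolation=2))
E
```

```text
892
200 11 [ 111. -588.] [ 146. -485.] [ 128. -532.]
210 40 [ 102. -597.] [ 146. -480.] [ 128. -536.]
220 37 [ 101. -598.] [ 144. -479.] [ 127. -537.]
230 42 [ 104. -598.] [ 146. -479.] [ 130. -543.]
240 43 [ 102. -597.] [ 148. -479.] [ 128. -534.]
250 42 [ 106. -598.] [ 151. -479.] [ 130. -541.]
260 47 [ 105. -598.] [ 148. -479.] [ 129. -542.]
270 46 [ 105. -598.] [ 149. -479.] [ 128. -536.]
280 43 [ 102. -598.] [ 147. -478.] [ 129. -542.]
290 29 [ 106. -602.] [ 148. -479.] [ 126. -526.]
300 68 [  77. -623.] [ 173. -454.] [ 146. -541.]
310 253 [  86. -616.] [ 175. -453.] [ 144. -532.]
320 191 [ 107. -625.] [ 180. -449.] [ 147. -538.]
48 120 141 194
```

View pics/g0.png

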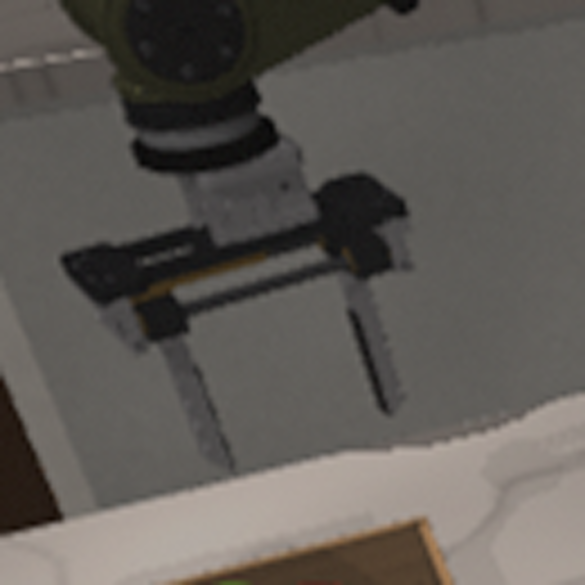

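Depth at the start pose puts the fingertips at z≈207 and the gripper body at about 300. The reported TCP of 186.6 implies 167.6 and 265. So the reported tool z reads about 39 mm low, while xy agrees. At the moment the tips are just above the fin and nothing has been touched. I'll open and go down 38 mm in small steps, watching the force.

Emit:
jog_arm(
  series=[0, 0, 0, 0, 0, 0, 0, 0, 0, 0, 0, 0, 0, 0, 0, 0, 0, 0, 0, 0, 0, 0, 0, 0, 0, 0, 0, 0, 0, 0, 0, 0, 0, -0.005, 0, 0, 0, 0, 0, 0, -0.01, 0, 0, 0, 0, 0, 0, -0.015, 0, 0, 0, 0, 0, 0, -0.02, 0, 0, 0, 0, 0, 0, -0.02, 0],
)

```text
clock: 5.18
eef_pos: [501.8, -368.2, 9.1]
eef_rot: [-1.944, 1.57, 2.445]
wrist_force: [0.6, -0.0, 0.7]
finger_gap: 46.8
```

```bash
cat > look.py <<'E'
import sys
from cell import manip
from fit import *
k=sys.argv[1];u0,u1,v0,v1=map(int,sys.argv[2:6])
c=manip.camera("scene");np.savez(f"scene{k}.npz",**c)
f=min(800/(u1-u0),600/(v1-v0));cv2.imwrite(f"pics/l{k}.png",cv2.resize(c["color"][v0:v1,u0:u1],None,fx=f,fy=f,interpolation=2))
s=manip.read_state();print(s["clock"],s["eef_pos"].round(1),s["wrist_force"].round(1),s["finger_gap"].round(1))
E
python3 look.py 3 170 290 250 340
```

```text
Traceback (most recent call last):
  File "look.py", line 7, in <module>
    s=manip.read_state();print(s["clock"],s["eef_pos"].round(1),s["wrist_force"].round(1),s["finger_gap"].round(1))
                                                                                          ^^^^^^^^^^^^^^^^^^^^^
AttributeError: 'float' object has no attribute 'round'
```

View pics/l3.png

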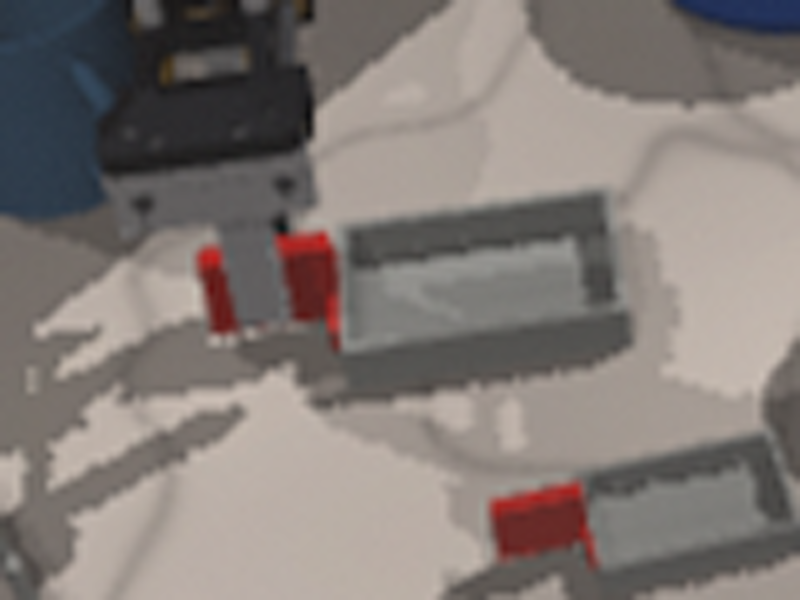

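The scene crop shows the finger (255,270) now overlapping the fin in front, with fin visible on both sides. The reported TCP of 9 mm with no contact force confirms the bias. I'll go 16 mm lower and close.

Emit:
jog_arm(
  series=[0, 0, 0, 0, 0, -0.004, 0, 0, 0, 0, 0, 0, -0.008, 0, 0, 0, 0, 0, 0, -0.012, 0, 0, 0, 0, 0, 0, -0.016, 0, 0, 0, 0, 0, 0, -0.016, 0, 0, 0, 0, 0, 0, -0.016, -0.3, 0, 0, 0, 0, 0, -0.016, -0.5, 0, 0, 0, 0, 0, -0.016, -0.65, 0, 0, 0, 0, 0, -0.016, -0.8, 0, 0, 0, 0, 0, -0.016, -1, 0, 0, 0, 0, 0, -0.016, -1],
  squeeze=20,
)

```text
clock: 6.6
eef_pos: [501.9, -368.3, -6.3]
eef_rot: [-1.559, 1.571, 2.829]
wrist_force: [-2.7, 1.2, 1.9]
finger_gap: 12.0
```

```bash
sed -i 's/s\["finger_gap"\].round(1)/round(s["finger_gap"],1)/' look.py; python3 look.py 4 170 290 250 340; python3 - <<'E'
from t import *
c=dict(np.load("scene4.npz"));p,f,D=fit([c],(527,-293,1.248),0);print(p.round(3),f)
E
```

```text
6.65 [ 501.9 -368.3   -6.3] [-3.2 -0.4  1.8] 11.7
[ 527.284 -293.331    1.231] 1421.5843137254901
```

View pics/l4.png

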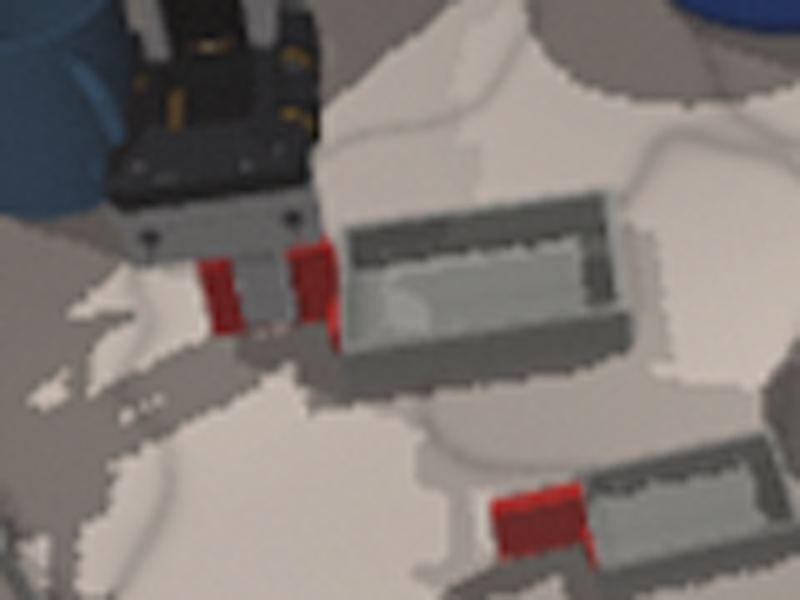

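Gripped: the gap is 12.0 mm and the fin shows either side of the finger. First leg moves to the entrance of the gap at about (521,-200), heading 86°.

Emit:
jog_arm(
  series=[0, 0, 0.03, 0.0015, 0.01, 0, -1, 0, 0, 0.06, 0.003, 0.021, 0, -1, 0, 0, 0.09, 0.005, 0.032, 0, -1, 0, 0, 0.12, 0.0065, 0.043, 0, -1, 0, 0, 0.16, 0.008, 0.055, 0, -1, 0, 0, 0.19, 0.01, 0.067, 0, -1, 0, 0, 0.225, 0.012, 0.079, 0, -1, 0, 0, 0.252, 0.0133, 0.0885, 0, -1, 0, 0, 0.252, 0.0133, 0.0885, 0, -1],
)

```text
clock: 7.78
eef_pos: [515.4, -278.6, -6.4]
eef_rot: [-2.809, 1.57, 1.833]
wrist_force: [0.7, 4.2, 2.7]
finger_gap: 11.9
```

```bash
python3 look.py 5 170 410 190 350; python3 - <<'E'
from t import *
c=dict(np.load("scene5.npz"));p,f,D=fit([c],(521,-200,1.5),0);print(p.round(3),f)
T=dict(np.load("top0.npz"));S=dict(np.load("scene0.npz"))
for nm,c,(u0,u1,v0,v1) in(("jar",T,(285,310,125,155)),("jar",S,(396,418,263,300)),("bowl",T,(258,306,255,305)),("bowl",S,(320,358,198,230)),("mug",T,(455,498,255,300))):
    W=cloud(c)[v0:v1,u0:u1].reshape(-1,3);W=W[W[:,2]>25];print(nm,np.percentile(W,2,0).round(),np.percentile(W,98,0).round())
E
```

```text
7.825 [ 515.4 -278.9   -6.4] [0.6 4.6 2.9] 11.9
[ 520.88  -199.279    1.475] 1631.1686274509805
jar [723.  51.  28.] [764.  95.  97.]
jar [732.  49.  27.] [772.  89.  92.]
bowl [299.  56.  25.] [410. 167.  55.]
bowl [299.  54.  26.] [412. 165.  51.]
mug [ 311. -450.   26.] [ 416. -374.   94.]
```

View pics/l5.png

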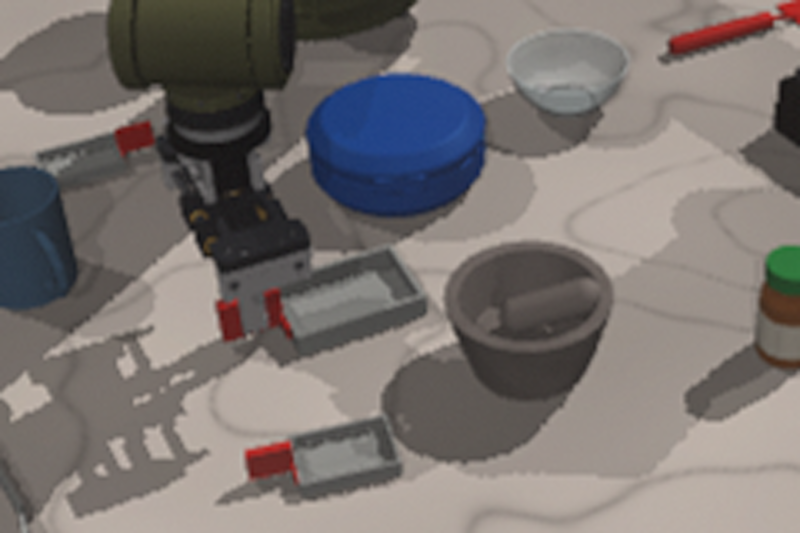

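The view shows the tray lined up with the gap. The warmer is at (397,140), the mortar at (528,310), and the tray nose at (415,280). The fit gives (521,-199), yaw 1.475. Going straight through.

Emit:
jog_arm(
  series=[0, 0, 0.01, 0, 0.01, 0, -1, 0, 0, 0.015, 0, 0.022, 0, -1, 0, 0, 0.015, 0.0005, 0.035, 0, -1, 0, 0, 0.015, 0.0005, 0.048, 0, -1, 0, 0, 0.015, 0.001, 0.062, 0, -1, 0, 0, 0.015, 0.001, 0.076, 0, -1, 0, 0, 0.015, 0.001, 0.09, 0, -1, 0, 0, 0.015, 0.001, 0.104, 0, -1, 0, 0, 0.015, 0.0015, 0.118, 0, -1, 0, 0, 0.015, 0.0015, 0.132, 0, -1, 0, 0, 0.015, 0.0015, 0.146, 0, -1, 0, 0, 0.015, 0.0015, 0.16, 0, -1, 0, 0, 0.015, 0.002, 0.174, 0, -1, 0, 0, 0.015, 0.002, 0.188, 0, -1, 0, 0, 0.015, 0.002, 0.202, 0, -1, 0, 0, 0.015, 0.002, 0.216, 0, -1, 0, 0, 0.015, 0.002, 0.23, 0, -1, 0, 0, 0.015, 0.002, 0.243, 0, -1, 0, 0, 0.015, 0.002, 0.254, 0, -1, 0, 0, 0.015, 0.002, 0.26, 0, -1],
)

```text
clock: 10.32
eef_pos: [517.2, -19.1, -6.3]
eef_rot: [-0.818, 1.571, -2.446]
wrist_force: [0.0, -5.5, 3.2]
finger_gap: 11.7
```

```bash
python3 look.py 6 230 530 170 350; python3 - <<'E'
from t import *
c=dict(np.load("scene6.npz"));p,f,D=fit([c],(523,60,1.5),0);print(p.round(3),f)
E
```

```text
10.375 [517.2 -18.7  -6.3] [0.7 1.5 3.1] 11.6
[519.328  59.564   1.544] 1570.372549019608
```

View pics/l6.png

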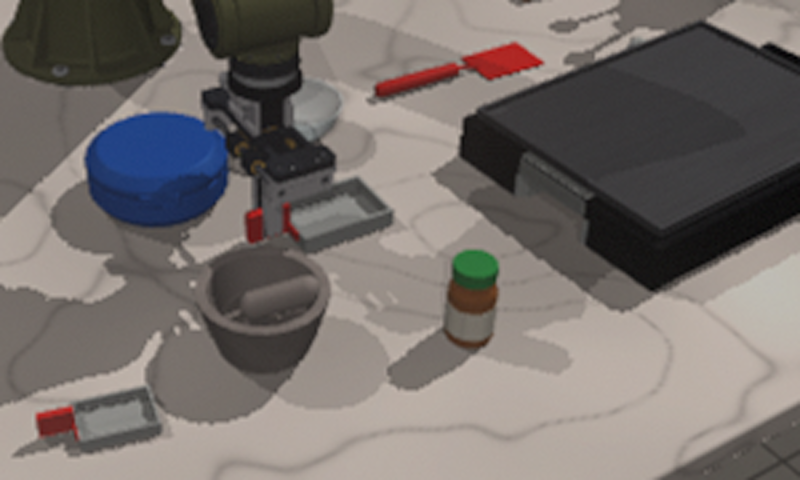

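The tray is through the gap, with the pan at (340,215) in the crop and clear of both the warmer and the mortar. Next it goes to 30 mm short of the slot mouth, aligned at yaw 1.626.

Emit:
jog_arm(
  series=[0, 0, 0.007, 0.007, 0.008, 0, -1, 0, 0, 0.015, 0.016, 0.016, 0, -1, 0, 0, 0.024, 0.026, 0.025, 0, -1, 0, 0, 0.033, 0.037, 0.034, 0, -1, 0, 0, 0.042, 0.048, 0.043, 0, -1, 0, 0, 0.051, 0.059, 0.052, 0, -1, 0, 0, 0.06, 0.07, 0.062, 0, -1, 0, 0, 0.069, 0.081, 0.071, 0, -1, 0, 0, 0.078, 0.092, 0.081, 0, -1, 0, 0, 0.087, 0.103, 0.091, 0, -1, 0, 0, 0.096, 0.114, 0.1, 0, -1, 0, 0, 0.105, 0.124, 0.109, 0, -1, 0, 0, 0.111, 0.131, 0.116, 0, -1, 0, 0, 0.111, 0.135, 0.119, 0, -1, 0, 0, 0.111, 0.135, 0.119, 0, -1],
)

```text
clock: 12.25
eef_pos: [652.2, 99.7, -6.3]
eef_rot: [-2.356, 1.57, 2.411]
wrist_force: [-0.1, -1.1, 4.8]
finger_gap: 11.7
```

```bash
python3 look.py 7 330 530 180 320; python3 - <<'E'
from cell import manip
from t import *
S=dict(np.load("scene7.npz"));T=manip.camera("top");np.savez("top7.npz",**T)
im=T["color"][80:280,200:400];cv2.imwrite("pics/t7.png",cv2.resize(im,None,fx=3,fy=3,interpolation=2))
for d in([S],[T],[S,T]):
    p,f,D=fit(d,(648,178,1.62),0);print(p.round(3),f)
show(D,p,"pics/tf7.png")
E
```

```text
12.3 [652.2  99.7  -6.3] [-0.7 -0.5  5. ] 12.2
[598.341 178.069   2.049] 1278.0
[670.737 127.444   1.624] 753.3450980392157
[647.533 178.264   1.631] 2948.541176470588
```

View pics/t7.png

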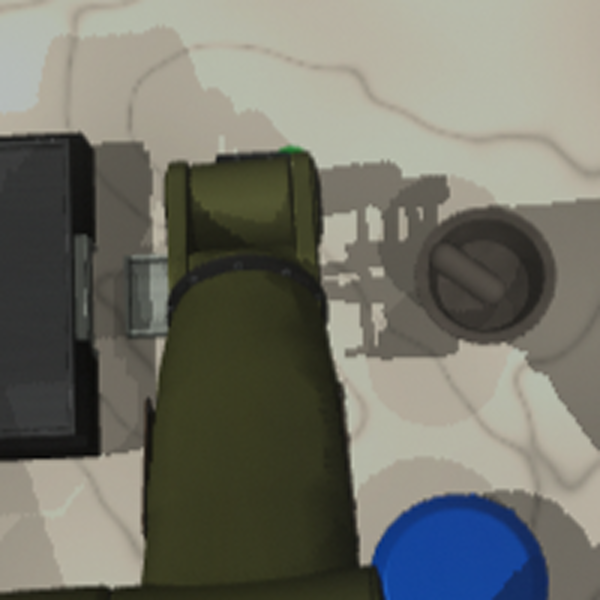

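View pics/tf7.png

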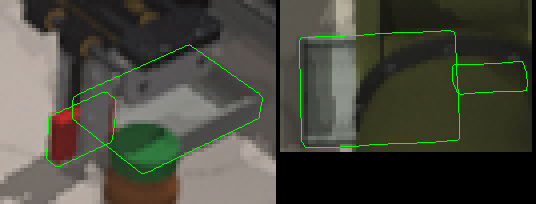

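The tray fits at (647.5,178.3) with yaw 1.631, and the slot axis at that y is x=647.9. In the top view the nose (130,297) is centred before the plate. Entering slowly along the axis.

Emit:
jog_arm(
  series=[0, 0, 0, -0.0001, 0.004, 0, -1, 0, 0, 0, -0.0004, 0.008, 0, -1, 0, 0, 0, -0.0006, 0.012, 0, -1, 0, 0, 0, -0.0009, 0.016, 0, -1, 0, 0, 0, -0.0011, 0.02, 0, -1, 0, 0, 0, -0.0013, 0.024, 0, -1, 0, 0, 0, -0.0015, 0.028, 0, -1, 0, 0, 0, -0.0018, 0.032, 0, -1, 0, 0, 0, -0.002, 0.036, 0, -1],
)

```text
clock: 13.48
eef_pos: [650.3, 134.8, -6.3]
eef_rot: [-0.498, 1.57, -2.015]
wrist_force: [0.4, -7.0, 5.1]
finger_gap: 12.1
```

Emit:
jog_arm(
  series=[0, 0, 0, -0.0001, 0.002, 0, -1, 0, 0, 0, -0.0002, 0.004, 0, -1, 0, 0, 0, -0.0003, 0.006, 0, -1, 0, 0, 0, -0.0004, 0.008, 0, -1, 0, 0, 0, -0.0005, 0.01, 0, -1],
)

```text
clock: 14.1
eef_pos: [649.8, 144.7, -6.3]
eef_rot: [-0.523, 1.57, -2.04]
wrist_force: [1.0, -6.3, 5.2]
finger_gap: 11.7
```

Emit:
jog_arm(
  series=[0, 0, 0, -0.0001, 0.002, 0, -1, 0, 0, 0, -0.0002, 0.004, 0, -1, 0, 0, 0, -0.0003, 0.006, 0, -1, 0, 0, 0, -0.0004, 0.008, 0, -1, 0, 0, 0, -0.0005, 0.01, 0, -1],
)

```text
clock: 14.72
eef_pos: [649.3, 154.7, -6.3]
eef_rot: [-0.502, 1.57, -2.019]
wrist_force: [0.0, -5.9, 6.1]
finger_gap: 11.7
```

The lateral force is near zero with the nose about 26 mm in. Some downward press (5 N) is adding drag, so I'll ease the height a little.

Emit:
jog_arm(
  series=[0, 0, 0, -0.0001, 0.001, 0.0003, -1, 0, 0, 0, -0.0002, 0.003, 0.0005, -1, 0, 0, 0, -0.0003, 0.005, 0.0005, -1, 0, 0, 0, -0.0004, 0.007, 0.0005, -1],
)

```text
clock: 15.22
eef_pos: [648.5, 162.5, -6.3]
eef_rot: [-1.656, 1.57, 3.111]
wrist_force: [-0.1, -2.3, -1.8]
finger_gap: 11.6
```

Emit:
jog_arm(
  series=[0, 0, 0, -0.0001, 0.001, -0.0002, -1, 0, 0, 0, -0.0002, 0.003, -0.0002, -1, 0, 0, 0, -0.0003, 0.005, -0.0002, -1, 0, 0, 0, -0.0004, 0.007, -0.0002, -1],
)

```text
clock: 15.72
eef_pos: [648.3, 169.4, -6.2]
eef_rot: [-1.774, 1.57, 2.992]
wrist_force: [-0.2, -1.4, -2.8]
finger_gap: 11.7
```

```bash
python3 look.py 8 400 520 180 300;python3 look.py 9 380 500 180 270
```

```text
15.775 [648.3 169.6  -6.2] [ 0.2  0.1 -3.2] 12.1
15.825 [648.3 169.6  -6.2] [-0.6  1.3 -3.7] 11.6
```

View pics/l9.png

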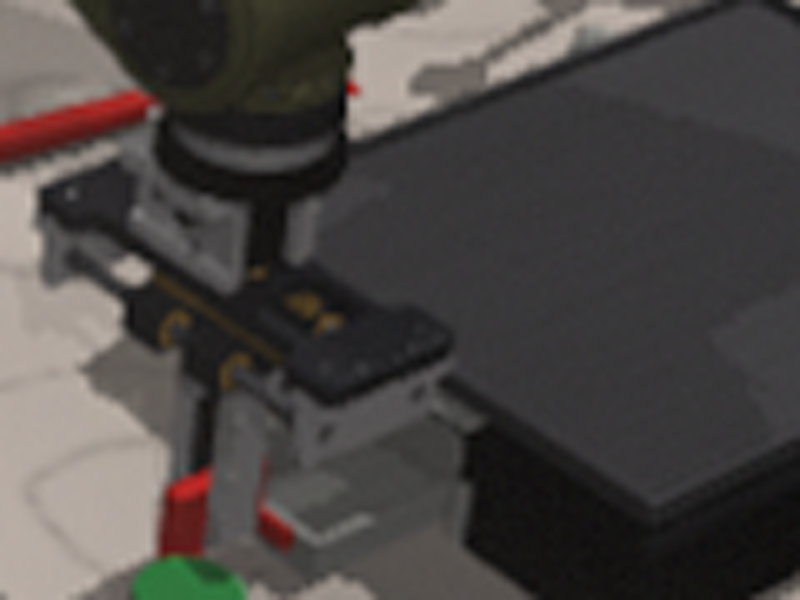

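The vertical force has turned negative, so I'm now carrying part of the tray's weight. I'll lower it a little before going on.

Emit:
jog_arm(
  series=[0, 0, 0, 0, 0, -0.0003, -1, 0, 0, 0, 0, 0, -0.0003, -1],
)

```text
clock: 16.08
eef_pos: [648.5, 169.5, -6.3]
eef_rot: [3.037, 1.57, 1.521]
wrist_force: [-1.3, 1.8, 0.2]
finger_gap: 12.1
```

Emit:
jog_arm(
  series=[0, 0, 0, -0.0001, 0.0025, 0, -1, 0, 0, 0, -0.0003, 0.005, 0, -1, 0, 0, 0, -0.0004, 0.0075, 0, -1, 0, 0, 0, -0.0006, 0.01, 0, -1, 0, 0, 0, -0.0007, 0.0125, 0, -1, 0, 0, 0, -0.0008, 0.015, 0, -1],
)

```text
clock: 16.82
eef_pos: [647.7, 184.3, -6.3]
eef_rot: [1.185, 1.571, -0.332]
wrist_force: [0.3, -3.6, 0.6]
finger_gap: 12.1
```

Emit:
jog_arm(
  series=[0, 0, 0, -0.0001, 0.0025, 0, -1, 0, 0, 0, -0.0003, 0.005, 0, -1, 0, 0, 0, -0.0004, 0.0075, 0, -1, 0, 0, 0, -0.0006, 0.01, 0, -1],
)

```text
clock: 17.32
eef_pos: [647.1, 194.3, -6.3]
eef_rot: [1.43, 1.571, -0.087]
wrist_force: [0.7, -2.7, 1.7]
finger_gap: 12.1
```

Sliding force is about 3 N with the nose roughly 65 mm in. From here I go 1 mm per row in short calls to feel for the pad.

Emit:
jog_arm(
  series=[0, 0, 0, -0.0001, 0.001, 0, -1, 0, 0, 0, -0.0001, 0.002, 0, -1, 0, 0, 0, -0.0002, 0.003, 0, -1, 0, 0, 0, -0.0002, 0.004, 0, -1, 0, 0, 0, -0.0003, 0.005, 0, -1, 0, 0, 0, -0.0003, 0.006, 0, -1],
)

```text
clock: 18.08
eef_pos: [646.8, 200.2, -6.3]
eef_rot: [1.105, 1.571, -0.412]
wrist_force: [1.2, -4.2, 3.3]
finger_gap: 11.8
```

Emit:
jog_arm(
  series=[0, 0, 0, -0.0001, 0.001, 0, -1, 0, 0, 0, -0.0001, 0.002, 0, -1],
)

```text
clock: 18.32
eef_pos: [646.7, 202.2, -6.3]
eef_rot: [0.773, 1.571, -0.744]
wrist_force: [0.6, -4.7, 3.5]
finger_gap: 11.9
```

Emit:
jog_arm(
  series=[0, 0, 0, -0.0001, 0.001, 0, -1, 0, 0, 0, -0.0001, 0.002, 0, -1],
)

```text
clock: 18.58
eef_pos: [646.6, 204.2, -6.3]
eef_rot: [1.187, 1.571, -0.33]
wrist_force: [-0.6, -4.8, 3.2]
finger_gap: 11.8
```

Emit:
jog_arm(
  series=[0, 0, 0, -0.0001, 0.001, 0, -1, 0, 0, 0, -0.0001, 0.002, 0, -1],
)

```text
clock: 18.82
eef_pos: [646.5, 206.2, -6.3]
eef_rot: [0.458, 1.571, -1.059]
wrist_force: [-0.3, -5.7, 3.9]
finger_gap: 11.9
```

Emit:
jog_arm(
  series=[0, 0, 0, -0.0001, 0.001, 0, -1],
)

```text
clock: 18.95
eef_pos: [646.5, 207.2, -6.3]
eef_rot: [1.253, 1.571, -0.264]
wrist_force: [-0.3, -4.4, 4.5]
finger_gap: 11.5
```

Emit:
jog_arm(
  series=[0, 0, 0, -0.0001, 0.001, 0, -1],
)

```text
clock: 19.08
eef_pos: [646.4, 208.2, -6.3]
eef_rot: [1.439, 1.571, -0.078]
wrist_force: [0.1, -5.6, 3.3]
finger_gap: 11.8
```

Emit:
jog_arm(
  series=[0, 0, 0, -0.0001, 0.001, 0.0001, -1, 0, 0, 0, -0.0001, 0.002, 0.0001, -1],
)

```text
clock: 19.32
eef_pos: [646.1, 210.2, -6.3]
eef_rot: [-1.24, 1.571, -2.757]
wrist_force: [0.5, -4.8, 3.2]
finger_gap: 11.6
```

Emit:
jog_arm(
  series=[0, 0, 0, -0.0001, 0.001, 0, -1],
)

```text
clock: 19.45
eef_pos: [646.1, 211.3, -6.3]
eef_rot: [-1.465, 1.571, -2.981]
wrist_force: [1.1, -4.6, 2.3]
finger_gap: 11.9
```

Emit:
jog_arm(
  series=[0, 0, 0, -0.0001, 0.001, 0, -1],
)

```text
clock: 19.58
eef_pos: [646.0, 212.3, -6.3]
eef_rot: [-2.044, 1.571, 2.722]
wrist_force: [1.0, -4.0, 2.8]
finger_gap: 11.9
```

Emit:
jog_arm(
  series=[0, 0, 0, -0.0001, 0.001, 0, -1],
)

```text
clock: 19.7
eef_pos: [645.8, 213.2, -6.3]
eef_rot: [-1.46, 1.571, -2.977]
wrist_force: [0.9, -4.2, 3.0]
finger_gap: 11.9
```

Emit:
jog_arm(
  series=[0, 0, 0, -0.0001, 0.001, 0, -1, 0, 0, 0, -0.0001, 0.002, 0, -1],
)

```text
clock: 19.95
eef_pos: [645.7, 215.3, -6.3]
eef_rot: [-1.429, 1.571, -2.945]
wrist_force: [-0.3, -4.8, 3.1]
finger_gap: 11.9
```

Emit:
jog_arm(
  series=[0, 0, 0, -0.0001, 0.001, 0, -1],
)

```text
clock: 20.08
eef_pos: [645.7, 216.3, -6.3]
eef_rot: [-2.079, 1.571, 2.687]
wrist_force: [0.0, -4.0, 2.7]
finger_gap: 11.7
```

Emit:
jog_arm(
  series=[0, 0, 0, -0.0001, 0.001, 0, -1],
)

```text
clock: 20.2
eef_pos: [645.6, 217.3, -6.3]
eef_rot: [2.247, 1.571, 0.731]
wrist_force: [0.7, -4.0, 3.0]
finger_gap: 12.0
```

Emit:
jog_arm(
  series=[0, 0, 0, 0, 0.001, 0, -1],
)

```text
clock: 20.32
eef_pos: [645.6, 218.2, -6.3]
eef_rot: [-1.113, 1.571, -2.63]
wrist_force: [-0.2, -3.9, 3.4]
finger_gap: 11.6
```

Emit:
jog_arm(
  series=[0, 0, 0, -0.0001, 0.001, 0, -1, 0, 0, 0, -0.0001, 0.002, 0, -1],
)

```text
clock: 20.58
eef_pos: [645.5, 220.3, -6.3]
eef_rot: [-1.876, 1.571, 2.89]
wrist_force: [0.6, -3.9, 3.3]
finger_gap: 11.9
```

Emit:
jog_arm(
  series=[0, 0, 0, -0.0001, 0.001, 0, -1],
)

```text
clock: 20.7
eef_pos: [645.4, 221.2, -6.3]
eef_rot: [-1.994, 1.571, 2.773]
wrist_force: [0.0, -4.1, 1.9]
finger_gap: 12.1
```

Emit:
jog_arm(
  series=[0, 0, 0, -0.0001, 0.001, 0, -1],
)

```text
clock: 20.82
eef_pos: [645.3, 222.3, -6.3]
eef_rot: [-2.449, 1.571, 2.318]
wrist_force: [-0.5, -3.3, 3.0]
finger_gap: 11.7
```

Emit:
jog_arm(
  series=[0, 0, 0, 0, 0.001, 0, -1],
)

```text
clock: 20.95
eef_pos: [645.3, 223.2, -6.3]
eef_rot: [-0.931, 1.571, -2.448]
wrist_force: [0.4, -4.0, 2.7]
finger_gap: 11.7
```

Emit:
jog_arm(
  series=[0, 0, 0, -0.0001, 0.001, 0, -1],
)

```text
clock: 21.08
eef_pos: [645.2, 224.1, -6.3]
eef_rot: [-0.268, 1.571, -1.785]
wrist_force: [0.8, -6.8, 2.8]
finger_gap: 11.8
```

Emit:
jog_arm(
  series=[0, 0, 0, -0.0001, 0.001, 0, -1],
)

```text
clock: 21.2
eef_pos: [645.2, 224.7, -6.2]
eef_rot: [-0.108, 1.57, -1.625]
wrist_force: [1.1, -8.5, 3.3]
finger_gap: 11.8
```

Emit:
jog_arm(
  series=[0, 0, 0, 0, 0.001, 0, -1],
)

```text
clock: 21.32
eef_pos: [645.2, 225.2, -6.3]
eef_rot: [-0.195, 1.569, -1.712]
wrist_force: [0.0, -13.2, 3.5]
finger_gap: 11.9
```

Emit:
jog_arm(
  series=[0, 0, 0, -0.0001, 0.001, 0, -1],
)

```text
clock: 21.45
eef_pos: [645.2, 225.7, -6.3]
eef_rot: [-0.176, 1.569, -1.694]
wrist_force: [0.0, -15.6, 4.4]
finger_gap: 12.0
```

The pad was met at y≈223.6. The wrist reads 15.6 N, of which about 4 N is drag, so the pad is at roughly 11 N. I'll ease back a touch and hold.

Emit:
jog_arm(
  series=[0, 0, 0, 0, -0.0003, 0, -1, 0, 0, 0, 0, -0.0003, 0, -1],
)

```text
clock: 21.7
eef_pos: [645.2, 225.8, -6.3]
eef_rot: [-0.154, 1.569, -1.671]
wrist_force: [0.6, -11.7, 3.2]
finger_gap: 11.4
```

Emit:
jog_arm(
  series=[0, 0, 0, 0, 0, 0, -1, 0, 0, 0, 0, 0, 0, -1, 0, 0, 0, 0, 0, 0, -1],
)

```text
clock: 22.08
eef_pos: [645.2, 225.7, -6.3]
eef_rot: [-0.139, 1.569, -1.657]
wrist_force: [-0.2, -11.8, 4.1]
finger_gap: 11.8
```

Emit:
jog_arm(
  series=[0, 0, 0, 0, 0, 0, -0.7, 0, 0, 0, 0, 0, 0, -0.6, 0, 0, 0, 0, 0, 0, -0.4, 0, 0, 0, 0, 0, 0, -0.2, 0, 0, 0, 0, 0, 0, -0.1, 0, 0, 0, 0, 0, 0, -0.1, 0, 0, 0, 0, 0, 0, -0.1],
)

```text
clock: 22.95
eef_pos: [645.0, 226.9, -6.3]
eef_rot: [2.748, 1.571, 1.231]
wrist_force: [-0.2, -0.7, -0.1]
finger_gap: 42.4
```

```bash
python3 look.py 10 380 500 180 270
```

```text
23.0 [645.  226.9  -6.3] [0.7 0.4 0. ] 42.5
```

View pics/l10.png

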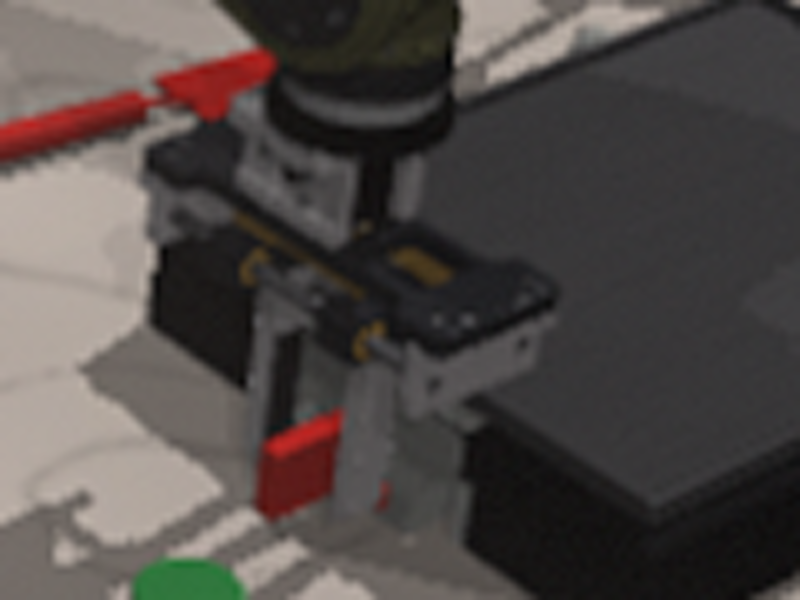

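The fin stands free between the open fingers at (300,460), with no force on the wrist. Lifting straight up.

Emit:
jog_arm(
  series=[0, 0, 0, 0, 0, 0.005, -0.1, 0, 0, 0, 0, 0, 0.015, -0.1, 0, 0, 0, 0, 0, 0.03, -0.1, 0, 0, 0, 0, 0, 0.05, -0.1, 0, 0, 0, 0, 0, 0.075, -0.1, 0, 0, 0, 0, -0.01, 0.1, -0.1, 0, 0, 0, 0, -0.04, 0.125, -0.1, 0, 0, 0, -0.03, -0.08, 0.15, -0.1, 0, 0, 0, -0.07, -0.12, 0.17, -0.1, 0, 0, 0, -0.12, -0.16, 0.18, -0.1, 0, 0, 0, -0.17, -0.2, 0.18, -0.1, 0, 0, 0, -0.2, -0.22, 0.18, -0.1, 0, 0, 0, -0.2, -0.22, 0.18, -0.1, 0, 0, 0, -0.2, -0.22, 0.18, -0.1],
)

```text
clock: 24.75
eef_pos: [445.7, 7.1, 174.8]
eef_rot: [1.503, 1.569, -0.014]
wrist_force: [-0.0, 0.0, 0.1]
finger_gap: 42.6
```

```bash
python3 look.py 11 160 560 150 450; python3 - <<'E'
from cell import manip
from t import *
T=manip.camera("top");np.savez("top11.npz",**T);S=dict(np.load("scene11.npz"))
cv2.imwrite("pics/t11.png",T["color"])
T0=dict(np.load("top0.npz"))
# red fin only fit for tray's y
for nm,c in(("top",T),("scene",S)):
    W=cloud(c);hsv=cv2.cvtColor(c["color"],cv2.COLOR_BGR2HSV)
    m=((hsv[...,0]<8)|(hsv[...,0]>172))&(hsv[...,1]>130)&(abs(W[...,0]-646)<50)&(W[...,1]>150)&(W[...,1]<280)
    p=W[m];print(nm,len(p),p.min(0).round(),p.max(0).round())
    x=np.array([645.,225.]);
    v,u=np.nonzero(m);o=np.array([u.min()-6,v.min()-6]);red=m[o[1]:v.max()+7,o[0]:u.max()+7].astype(float)
    f=lambda q:abs(sil(c,box(q[0],q[1],q[2],-25,25,-6,6,8,45),o,red.shape)-red).sum()
    r=minimize(f,[645,225,1.626],method="Nelder-Mead",options=dict(initial_simplex=[[645,225,1.626],[650,225,1.626],[645,230,1.626],[645,225,1.67]]));print(" fin centre",r.x.round(2),r.fun.round(0))
E
```

```text
24.8 [445.7   7.2 174.4] [-0.5  0.5  0.3] 42.5
top 143 [619. 198.   3.] [667. 251.  55.]
 fin centre [645.46 226.01   1.58] 38.0
scene 192 [608. 195.   9.] [671. 271.  49.]
 fin centre [643.7  225.88   1.7 ] 43.0
```

View pics/l11.png

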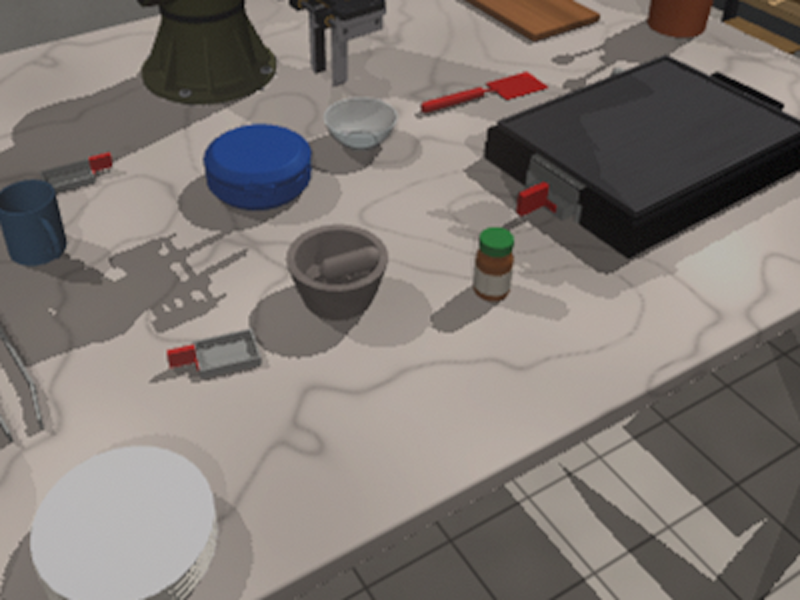

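View pics/t11.png

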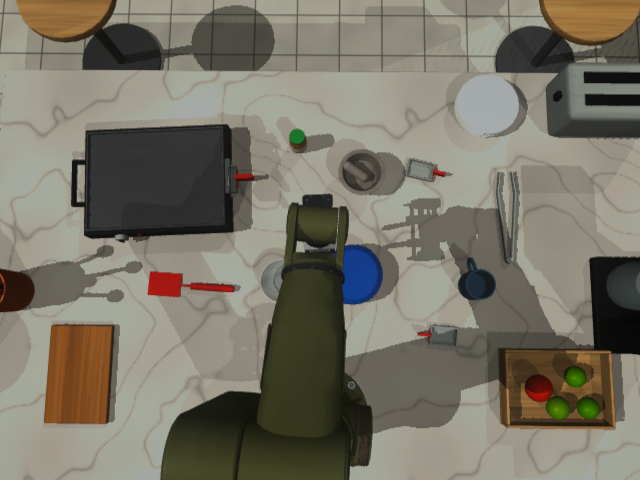

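The tray is in the slot with its red handle standing out at top (245,177), and the rest of the counter looks the same as at the start. The arm is clear of everything, so I'm handing in.

```bash
python3 - <<'E'
from cell import manip
print(manip.sign_off())
E
```

```text
the job is handed in; nothing more can be done
None
```

The drip tray is in the griddle slot, pressed home on the stop and let go. I handed the job in at about 25 s of the 72 s allowed. Sign-off reports no verdict, so that rests on my own checks.

- **Tray and route:** I picked the large tray at top-image pixel (430,221); the two small look-alikes were left alone. I slid it by its handle through the middle of the gap with about 28 mm to spare on each side. That clearance is worked out from the fitted positions, not measured along the way.
- **Pressing home:** The pad was met with the nose about 95 mm in. The wrist force peaked at 15.6 N, including about 4 N of drag, so the pad saw roughly 11 N. It then held at about 11.8 N for 0.6 s before I let go.
- **Last checks:** The wrist read zero after I opened the fingers. Both cameras put the handle centre at y≈226 mm, in line with the slot, and everything else looked unmoved in the final pictures. The two cameras disagreed on the handle's angle (1.58 and 1.70 rad, slot 1.63).

**What went wrong or disagreed:**
- **Tool height:** The reported tool height read about 39 mm lower than the cameras showed. My first close went just above the handle and caught nothing. I corrected from the images and gripped it on the second try.
- **Flat on the counter:** For about 1 s inside the slot, a small height adjustment left the gripper pulling up with up to 3.7 N, close to the tray's weight. I lowered it at once. I saw no sign that the tray lifted, but I did not measure it directly.

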